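Stock the scent-stone crock

TASK

Take the lid off the ceramic crock by its knob and lay it flat, knob up, on the middle of the round cork mat. Then lower the two rounded, pebble-shaped scent stones gently into the crock, neither dropping them in nor banging or pressing them against it or each other, so that they lie side by side on its floor. Leave the crock where it stands, and do not disturb the flat disc-shaped stone, the tester dome, the bead jar or the phone mount.

Things in the scene. Friction and masses are not known exactly. Their poses are not given: they have to be found in the camera images.
- crock: Off-white deep round ceramic crock, loose, 0.95 kg, open-topped under its lid: outer diameter 158 mm, height 72 mm, wall 6 mm (mouth about 146 mm across inside), floor 8 mm thick, so 64 mm deep. Origin: centre of the underside, z up. Stands on the counter (z = 0) at one of three places (left, middle, right), swapped at random with the dome and the bead jar.
- lid: Loose round ceramic lid, 0.25 kg, on the crock (origin 66 mm above the crock's). Origin: centre of its underside, z up through the knob. Upward from there: locating disc 134 mm diameter, 0-6 mm (inside the mouth); plate 160 mm, 6-14 mm (rests on the rim); stem 18 mm, 14-20 mm; upright cylindrical wooden knob 28 mm, 20-40 mm.
- mat: Flat round cork mat fixed to the counter, 150 mm diameter, 4 mm thick: where the lid goes, its underside then 4 mm above the counter. Origin: centre of its underside. To the left or the right in front of the robot, swapped with the phone mount.
- stone_large: Larger rounded pebble-shaped ceramic scent stone, sage, about 80 g: 46 mm diameter at mid height, 36 mm tall, small flat foot and top. Origin: centre of its underside, z up. Stands on the counter close beside the dome on its robot side (about 90 to 105 mm between their axes), between the dome and the flat disc.
- stone_large_center (a point): Centre of the larger rounded stone, 18 mm above its origin.
- stone_small: Smaller rounded pebble-shaped ceramic scent stone, slate, about 50 g: 38 mm diameter at mid height, 32 mm tall, small flat foot and top. Origin: centre of its underside, z up. Stands on the counter close beside the bead jar on its robot side (about 100 to 115 mm between their axes).
- stone_small_center (a point): Centre of the smaller rounded stone, 16 mm above its origin.
- disc: Bystander: flat cream ceramic disc-shaped scent stone, loose, 50 mm diameter, 14 mm thick, lying flat near the larger rounded stone. Origin: centre of its underside.
- dome: Bystander: matte black tester dome with a chrome button on top, loose, 104 mm diameter, upright for 22 mm and then domed, 70 mm tall with the button. Origin: centre of its underside.
- bead_jar: Bystander: clear glass jar of wooden beads with a cork stopper, loose, 90 mm diameter, 133 mm tall. Origin: centre of its underside.
- mount: Bystander: brushed aluminium vent phone mount lying on the counter, loose, 78 by 62 mm, 36 mm tall. Origin: centre of its underside.
Things that resemble listed ones, but are neither listed nor needed, are in the scene too. Leave any blue or orange look-alike of the stone_small alone.

How it is judged:
By the outcome, as a careful person would: the job done as asked, in the order asked, and still so for the second after the job is handed in, with the robot touching nothing.
It also fails if it takes over 72 s, if anything falls off the work surface, if the arm or the gripper's body presses on something with over 40 N, if the wrist force passes 120 N, or if a joint passes its speed limit or range.

ROBOT

A 6-joint arm with a two-finger parallel gripper is mounted at the origin on the work surface. World frame = base frame: x ahead of the robot, y to its left, z up, the work surface at z = 0. Lengths are in m, angles in rad, forces in N, time in s.
With the tool pointing down it reaches from about 0.275 to 0.725 m from the base axis. Payload 15.9 kg.
Tool frame: the origin (TCP) lies between the finger pads; the fingertips stand 11 mm ahead of it and the grasp point (between the pads) lies 8 mm behind it (env.finger_overhang is the distance from the TCP to the fingertips, in m); z points along the fingers, y is the line along which they close (so a half turn about z gives the same grasp; the last joint's range is limited). The gripper opens to 85 mm and grips with 20 to 120 N. Pads are 22 mm wide; open, the fingers measure 114 mm over their backs; the gripper's body (76 mm by 85 mm) begins 54 mm behind the grasp point. The pads swing forward as they close: fully open they stand 13 mm farther back than shut.
Start: joints at [1.241, 0.213, -0.034, 1.323, 0, 1.571], TCP at [0.162, 0.473, 0.242] pointing down, gripper open.
Joint ranges: [-2.98, 2.98], [-0.74, 1.72], [-1.14, 1.35], [-2.1, 2.04], [-1.57, 1.44], [-3.14, 3.14]. Speed limits (rad/s): [1.89, 1.89, 2.39, 2.57, 3.14, 3.14].

INTERFACE

Orientations are given as a unit quaternion [w, x, y, z].
In Python, from station import readout, capture, job, env gives the robot as it stands.
- The arm moves only by the tool move_arm, never from a script. Its argument "increments" is a list that holds one entry, the list of rows, each a list of 6 numbers: the shift along the world's x, y, z each as a share of 250 mm, from -1 to 1, then the turn, a rotation vector about the world's x, y, z each as a share of pi rad, from -1 to 1. In form: [[[x, y, z, ax, ay, az], ...]]. A call has 1 to 12 rows; each row is the pose to reach, as a shift and turn from the pose commanded when the call began, turning the shorter way round; what a row does not reach only later rows make up. A row lasts 1/12 s, in which the tool goes at most 41.7 mm and 7.16 degrees, less where a joint would pass 70% of its speed; a pose out of reach is approached as far as the arm can. A call with a number of a shift or a turn outside -1 to 1 is refused whole. A call with a gripper value outside its range is refused whole. "hand" is the opening, from 0 (shut) to 1 (fully open), set as the call begins (left out, the last holds). The fingers move at their own pace and stop on an object; "newtons" is the grip in N (left out, the last holds). Time passes only in rows, so rows that repeat a pose let the fingers close. It gives the time, the measured TCP pose, the force, the opening and the grip force at its end, in the units of the state.
- readout.read_state(): the state, without advancing time (a new reading comes with each control period).
- capture(name): name is "scene" or "top" or "wrist"; returns a dict with "color" (480x640x3 uint8, red, green, blue), "fx", "fy", "cx", "cy" (pixels), "view" (4x4, takes a point from world to camera coordinates). Camera axes: x right, y down, z forward; pixel columns grow to the right and rows downward; lengths in m; the calibration is good to about 2 mm. A picture is of the moment at which its call begins. There is no depth.
- job.finish_job(): hands the job in; it is judged then, once.
The state is a dict: "clock": time; "q": joint angles; "joint_vel": joint speeds; "effort": joint torques, N m; "ee_pos": TCP position; "ee_rot": TCP orientation; "ft_force": force on the tool from outside, world axes, zero at the start; "torque": the same for the moment, N m; "opening": opening from 0.0 (shut) to 1.0 (fully open); "grip_force": force on a finger pad.
Only numpy, scipy, OpenCV 4.12 (cv2) and the standard library are available. Lean on these libraries where they do the work, as an engineer would, in place of code of your own. Each camera call takes 0.05 s, during which the arm holds its last target. There are 200 camera calls.

## Working session

There is one attempt and no reset: what is moved stays moved. The work goes in short steps, Python scripts to look and compute and a tool call to move; the robot and the scene stay as the last step left them, time stands still between calls to the robot, and variables do not carry over. Pictures are saved under pics/ and viewed, at most 10 in all, crops included, and the job is handed in when it is done.

Besides the shell and the picture viewer there is one more tool, called after ">>>" as name([rows], argument=value, ...), one row to a line, values as JSON. move_arm: Moves the arm, as the interface text tells. Shift numbers are shares of 250 mm and turn numbers shares of pi rad, none past 1 either way. Its arguments: {"type":"object","properties":{"increments":{"type":"array","items":{"type":"array","items":{"type":"array","items":{"type":"number","minimum":-1,"maximum":1}}}},"hand":{"type":"number"},"newtons":{"type":"number"}},"required":["increments"]}

```bash
mkdir -p pics; cat > h.py <<'E'
import numpy as np, cv2
from station import readout, capture, job, env
def shot(n,f=None):
    c=capture(n)
    if f: cv2.imwrite('pics/'+f,c['color'][:,:,::-1])
    return c
def proj(c,p):
    v=np.array(c['view'])@np.append(p,1); return np.array([c['fx']*v[0]/v[2]+c['cx'],c['fy']*v[1]/v[2]+c['cy']])
def ray(c,u,v):
    V=np.array(c['view']);R=V[:3,:3];o=-R.T@V[:3,3]
    d=R.T@np.array([(u-c['cx'])/c['fx'],(v-c['cy'])/c['fy'],1]);return o,d/np.linalg.norm(d)
def atz(c,u,v,z):
    o,d=ray(c,u,v);return o+d*(z-o[2])/d[2]
def tri(rs):
    A=0;b=0
    for o,d in rs:
        P=np.eye(3)-np.outer(d,d);A=A+P;b=b+P@o
    p=np.linalg.solve(A,b);return p,[np.linalg.norm((np.eye(3)-np.outer(d,d))@(p-o)) for o,d in rs]
E
python3 - <<'E'
from h import *
import pickle
D={}
for n in('scene','top','wrist'):
    D[n]=shot(n,n+'0.png'); c=D[n]; o,d=ray(c,320,240); print(n,c['fx'],o.round(3),d.round(3))
pickle.dump(D,open('d0.pkl','wb'))
s=readout.read_state();print(s['clock'],s['ee_pos'],s['ee_rot'],s['opening'],env.finger_overhang)
E
```

```text
scene 503.6353153931299 [ 1.15  -0.075  0.929] [-0.597  0.09  -0.797]
top 554.6047956493047 [0.269 0.042 1.185] [ 0.229 -0.005 -0.973]
wrist 384.29255333486475 [0.092 0.497 0.373] [ 0.28  -0.085 -0.956]
0.15 [0.1618317  0.47284949 0.24194482] [-8.12218045e-05  1.64132670e-01  9.86438189e-01 -3.98421957e-04] 1.001200800140918 0.011
```

View pics/top0.png

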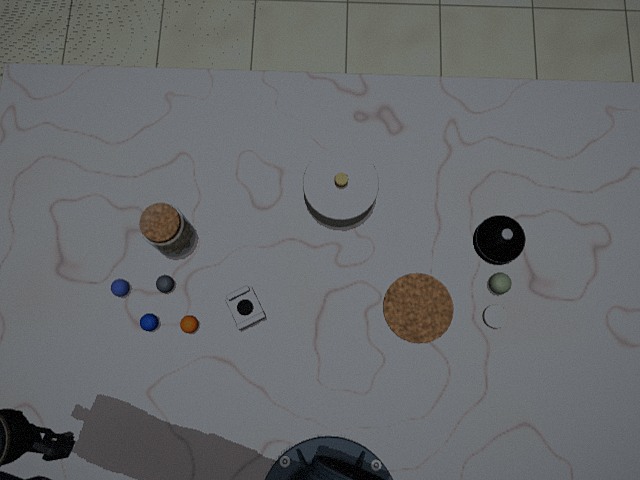

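View pics/scene0.png

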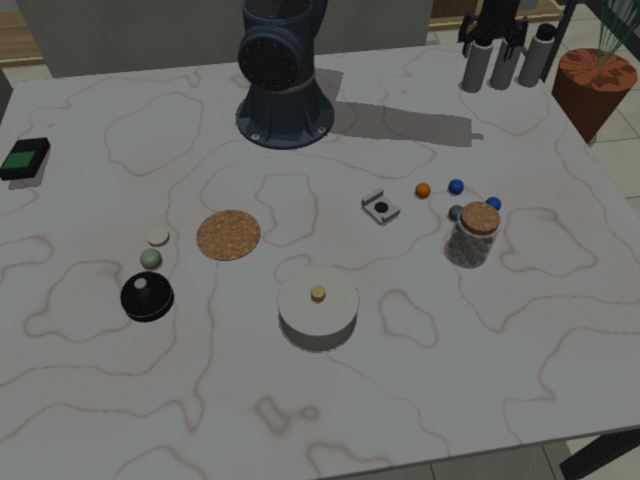

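The top view shows the crock's knob at (341,180), the mat at (418,308), the dome at (499,240), the sage stone at (500,283) and the disc at (494,317). The jar is at (168,230) and the mount at (245,308). The scene view shows the same things: knob (318,293), mat (229,235), sage (151,259), and slate (457,213), partly behind the jar.

Things that could be taken for stone_small, by top pixel: slate-grey (165,284), dark blue (120,288), blue (149,323) and orange (190,324). I choose the grey one at (165,284), next to the jar. For stone_large the candidates are sage (500,283) and the cream disc (494,317), and I choose sage. A close crop will check both choices.

```bash
cat > m.py <<'E'
from h import *
import pickle
D=pickle.load(open('d0.pkl','rb'));T=D['top'];S=D['scene']
def seg(c,u,v,r,tol,name=''):
    lab=cv2.cvtColor(c['color'],cv2.COLOR_RGB2LAB).astype(float)
    ref=np.median(lab[v-2:v+3,u-2:u+3].reshape(-1,3),0)
    d=np.abs(lab-ref)*[.4,1.6,1.6]; m=(d.sum(2)<tol).astype(np.uint8)
    w=np.zeros_like(m);cv2.circle(w,(u,v),r,1,-1);m=cv2.morphologyEx(m*w,cv2.MORPH_CLOSE,np.ones((3,3)))
    n,l,st,ce=cv2.connectedComponentsWithStats(m)
    k=l[v,u]; cn=max(cv2.findContours((l==k).astype(np.uint8),0,1)[0],key=cv2.contourArea)
    (cx,cy),ax,an=cv2.fitEllipse(cn)if len(cn)>4 else((0,0),0,0)
    print(name,ce[k].round(1),st[k],'ell',round(cx,1),round(cy,1),np.round(ax,1)); return cx,cy
E
python3 - <<'E'
from m import *
for nm,a,b,z in(('knob',(341,180,12,30),(318,293,11,30),.1),('mat',(418,308,45,40),(229,235,40,40),.004),('sage',(500,283,16,28),(151,259,14,28),.018)):
    p=seg(T,*a,nm);q=seg(S,*b,nm)
    print('  tri',*[np.round(x,4) for x in tri([ray(T,*p),ray(S,*q)])],atz(T,*p,z).round(4),atz(S,*q,z).round(4))
p=seg(T,165,284,13,30,'slate');print(atz(T,*p,.016))
for nm,a in(('disc',(494,317,14,30)),('dome',(490,245,32,30)),('mount',(245,308,8,40))):
    p=seg(T,*a,nm);print(atz(T,*p,.01))
a=T['color'][190:345,95:275];b=T['color'][190:345,400:580]
cv2.imwrite('pics/c1.png',cv2.resize(np.hstack([a,b]),None,fx=2.2,fy=2.2,interpolation=2)[:,:,::-1])
E
```

```text
knob [341.1 178.4] [335 173  13  12 124] ell 341.1 178.4 [11.4 12. ]
knob [317.6 290.8] [310 285  16  13 143] ell 317.6 290.8 [11.8 13.7]
  tri [ 0.6534 -0.0036  0.1064] [0.0011 0.0011] [ 0.6558 -0.0028  0.1   ] [ 0.6494 -0.0042  0.1   ]
mat [417.8 307.8] [ 383  273   71   71 3896] ell 417.8 307.8 [68.1 71. ]
mat [227.9 234.8] [ 196  209   65   52 2604] ell 227.9 234.8 [49.8 64.5]
  tri [ 0.4066 -0.1788 -0.0006] [0.0011 0.0011] [ 0.4062 -0.1768  0.004 ] [ 0.4101 -0.1794  0.004 ]
sage [501.5 282.9] [485 268  32  32 566] ell 500.4 282.9 [27.9 28.7]
sage [149.9 256.7] [138 246  26  23 343] ell 150.8 257.4 [20.7 24. ]
  tri [ 0.4628 -0.3474  0.0232] [0.0002 0.0002] [ 0.4637 -0.3494  0.018 ] [ 0.4589 -0.3487  0.018 ]
slate [165. 284.] [152 271  27  27 524] ell 165.0 284.0 [24.8 25.1]
[0.43535023 0.36225562 0.016     ]
disc [494. 317.] [480 303  29  29 613] ell 494.0 317.0 [27.1 27.1]
[ 0.3919565  -0.33579209  0.01      ]
dome [496.7 240.7] [ 473  216   50   49 1784] ell 497.2 240.3 [47.1 49. ]
[ 0.55834733 -0.34896039  0.01      ]
mount [244.9 307.6] [237 300  17  16 186] ell 244.9 307.6 [14.  15.1]
[0.39218901 0.18970572 0.01      ]
```

View pics/c1.png

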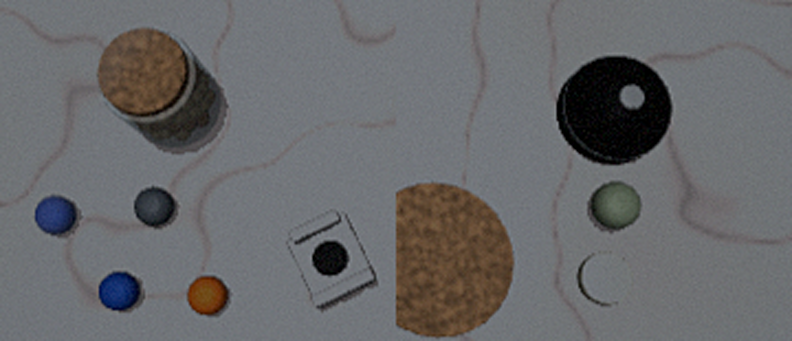

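The crop confirms that the slate-grey stone next to the jar at top (165,284) is stone_small and the sage one at (500,283) is stone_large. The blue and orange ones are decoys. On the way to the crock I'll stop above the slate stone for a second view of it.

>>> move_arm([
  [[0.9,-0.45,0,0,0,0.105],[0.9,-0.45,0,0,0,0.105],[0.9,-0.45,0,0,0,0.105],[0.9,-0.45,0,0,0,0.105],[0.9,-0.45,0,0,0,0.105],[0.9,-0.45,0,0,0,0.105],[0.9,-0.45,0,0,0,0.105],[0.9,-0.45,0,0,0,0.105],[0.9,-0.45,0,0,0,0.105]],
], hand=0.7)

```text
clock: 0.9
ee_pos: [0.3874, 0.36, 0.2419]
ee_rot: [-0.0, 0.001, 1.0, -0.0]
ft_force: [-0.9, 0.6, 0.4]
opening: 0.7
grip_force: 0.0
```

```bash
python3 - <<'E'
from h import *
s=readout.read_state();print(s['clock'],np.round(s['ee_pos'],4),np.round(s['ee_rot'],4),np.round(s['q'],3),s['ft_force'],s['opening'])
W=shot('wrist','w1.png')
import pickle;pickle.dump(W,open('w1.pkl','wb'))
o,d=ray(W,320,240);print(o,d,proj(W,[.435,.362,.016]))
E
```

```text
0.9 [0.3874 0.36   0.2419] [-4.e-04  9.e-04  1.e+00 -2.e-04] [0.749 0.274 0.043 1.341 0.    0.75 ] [-0.89431689  0.61373187  0.38037788] 0.7000342641450564
[0.31383435 0.36041883 0.37260822] [ 0.29157736  0.00996196 -0.95649538] [317.81160073 252.17052753]
```

View pics/w1.png

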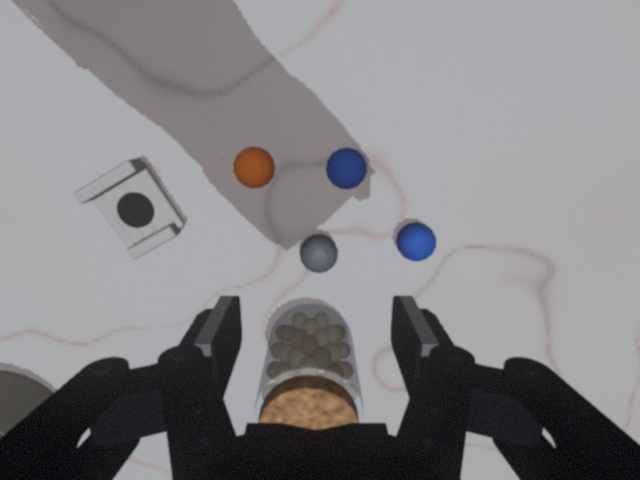

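The wrist view shows the slate stone at (319,253), clear of the jar. The orange stone is at (254,167) and the blue ones at (347,168) and (416,241).

```bash
python3 - <<'E'
from m import *
W=pickle.load(open('w1.pkl','rb'))
q=seg(W,318,253,22,40,'slate w');p=(165.,284.)
p=seg(T,165,284,12,22,'slate t')
print(*[np.round(x,4) for x in tri([ray(T,*p),ray(W,*q)])],atz(W,*q,.016).round(4),atz(T,*p,.016).round(4))
for u,v in((347,168),(416,241),(254,167)):print(atz(W,u,v,.016).round(3))
E
```

```text
slate w [318. 253.] [ 296  231   45   45 1517] ell 318.0 253.0 [43. 43.]
slate t [165.3 283.8] [156 274  20  20 304] ell 165.3 283.8 [17.9 19.8]
[0.4363 0.3621 0.0143] [0.0002 0.0002] [0.4359 0.3622 0.016 ] [0.4358 0.3615 0.016 ]
[0.353 0.389 0.016]
[0.424 0.457 0.016]
[0.352 0.304 0.016]
```

>>> move_arm([
  [[0.5,-1,0,0,0,0],[0.5,-1,0,0,0,0],[0.5,-1,0,0,0,0],[0.5,-1,0,0,0,0],[0.5,-1,0,0,0,0],[0.5,-1,0,0,0,0],[0.5,-1,0,0,0,0]],
])

```text
clock: 1.53
ee_pos: [0.5122, 0.1088, 0.2425]
ee_rot: [0.0, -0.0, 1.0, -0.0]
ft_force: [0.4, 1.3, 0.2]
opening: 0.701
grip_force: 0.0
```

>>> move_arm([
  [[0.5,-0.456,0,0,0,0],[0.5,-0.456,0,0,0,0],[0.5,-0.456,0,0,0,0],[0.5,-0.456,0,0,0,0],[0.5,-0.456,0,0,0,0],[0.5,-0.456,0,0,0,0]],
])

```text
clock: 2.03
ee_pos: [0.6376, -0.0037, 0.241]
ee_rot: [-0.001, 0.0, 1.0, 0.0]
ft_force: [-0.7, 0.6, 0.1]
opening: 0.703
grip_force: 0.0
```

```bash
python3 - <<'E'
from m import *
s=readout.read_state();print(s['clock'],np.round(s['ee_pos'],4),np.round(s['ee_rot'],4),np.round(s['q'],3),s['ft_force'])
W=shot('wrist','w2.png');pickle.dump(W,open('w2.pkl','wb'))
print(proj(W,[.6534,-.0036,.106]),proj(W,[.408,-.178,.004]))
E
```

```text
2.0333 [ 0.6376 -0.0037  0.241 ] [-8.e-04  4.e-04  1.e+00  0.e+00] [-0.006  0.517  0.398  1.454  0.    -0.005] [-0.68072086  0.62065795  0.12916811]
[315.61489887 251.09888176] [ 97.04220323 -80.4627648 ]
```

View pics/w2.png

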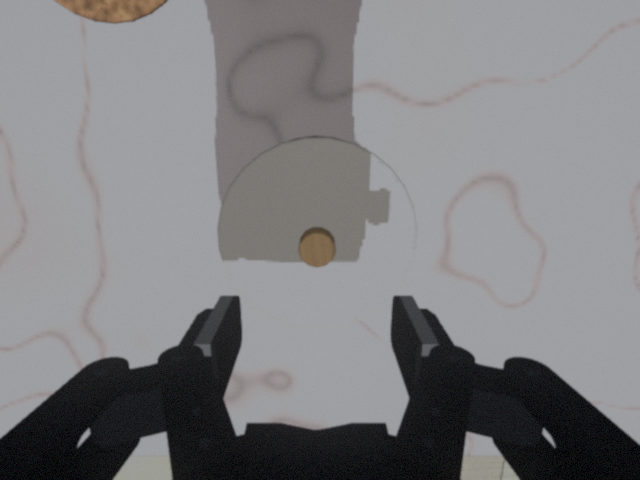

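The wrist view shows the knob at about (317,246), against a predicted (316,251), and the lid rim roughly spanning columns 218–416.

```bash
python3 - <<'E'
from m import *
W=pickle.load(open('w2.pkl','rb'))
hsv=cv2.cvtColor(W['color'],cv2.COLOR_RGB2HSV);m=((hsv[...,1]>90)&(hsv[...,2]>50)).astype(np.uint8);m[:200]=0;m[290:]=0;m[:,:270]=0;m[:,370:]=0
ys,xs=np.nonzero(m);print(xs.min(),xs.max(),ys.min(),ys.max(),xs.mean(),ys.mean())
q=(xs.mean(),ys.mean());print('z.106',atz(W,*q,.106),'z.1',atz(W,*q,.1))
print(*[np.round(x,4) for x in tri([ray(T,341.1,178.4),ray(S,317.6,290.8),ray(W,*q)])])
print(*[np.round(x,4) for x in tri([ray(T,341.1,178.4),ray(W,*q)])])
# slate
W=pickle.load(open('w1.pkl','rb'));
for t in(12,18,25): seg(W,318,253,35,t)
E
```

```text
300 333 229 265 316.4989270386266 247.67060085836908
z.106 [ 0.65077279 -0.00295365  0.106     ] z.1 [ 0.65272755 -0.00294336  0.1       ]
[ 0.6525 -0.0034  0.105 ] [0.0016 0.0012 0.0014]
[ 0.6442 -0.0023  0.1293] [0.0012 0.0012]
 [319.5 257.9] [305 244  32  29 583] ell 319.8 258.5 [26.2 29.1]
 [312.9 246.9] [ 284  218   54   56 1532] ell 313.3 245.3 [44.6 56.4]
 [313.7 246.6] [ 284  218   55   57 1837] ell 313.6 245.6 [45.6 57.9]
```

>>> move_arm([
  [[0.06,0.002,-0.1,0,0,0],[0.06,0.002,-0.2,0,0,0],[0.06,0.002,-0.3,0,0,0],[0.06,0.002,-0.4,0,0,0],[0.06,0.002,-0.5,0,0,0],[0.06,0.002,-0.54,0,0,0],[0.06,0.002,-0.57,0,0,0],[0.06,0.002,-0.585,0,0,0],[0.06,0.002,-0.585,0,0,0],[0.06,0.002,-0.585,0,0,0]],
], hand=0.6)

```text
clock: 2.92
ee_pos: [0.6525, -0.0026, 0.0974]
ee_rot: [0.001, -0.0, 1.0, 0.0]
ft_force: [0.2, 0.9, 0.4]
opening: 0.601
grip_force: 0.0
```

```bash
python3 - <<'E'
from m import *
s=readout.read_state();print(s['clock'],np.round(s['ee_pos'],4),s['ft_force'],s['opening'])
W=shot('wrist','w3.png');pickle.dump(W,open('w3.pkl','wb'))
cv2.imwrite('pics/w3c.png',W['color'][150:480,120:520,::-1])
E
```

```text
2.9167 [ 0.6525 -0.0026  0.0974] [0.22420035 0.91964281 0.35756802] 0.6012660623804899
```

View pics/w3c.png

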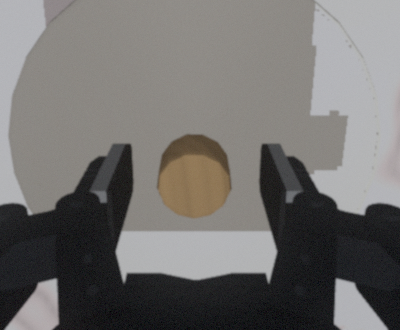

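The crop shows the knob midway between the pads, centred at about (194,185) in the crop. I'll close on it with a moderate grip.

>>> move_arm([
  [[0,0,-0.006,0,0,0],[0,0,-0.006,0,0,0],[0,0,-0.006,0,0,0],[0,0,-0.006,0,0,0],[0,0,-0.006,0,0,0],[0,0,-0.006,0,0,0],[0,0,-0.006,0,0,0],[0,0,-0.006,0,0,0]],
], hand=0.1, newtons=45)

```text
clock: 3.63
ee_pos: [0.6522, -0.0031, 0.0952]
ee_rot: [0.0, 0.0, 1.0, -0.0]
ft_force: [-1.5, -0.4, 6.0]
opening: 0.307
grip_force: 44.2
```

```bash
python3 - <<'E'
from m import *
s=readout.read_state();print(s['clock'],np.round(s['ee_pos'],4),s['ft_force'],s['opening'],s['grip_force'])
W=shot('wrist','w4.png');pickle.dump(W,open('w4.pkl','wb'))
hsv=cv2.cvtColor(W['color'],cv2.COLOR_RGB2HSV);m=((hsv[...,1]>90)&(hsv[...,2]>50)).astype(np.uint8)
m[:230]=0;ys,xs=np.nonzero(m);print(xs.min(),xs.max(),ys.min(),ys.max())
for x in(.646,.650,.653,.656):print(x,proj(W,[x,-.003,.106]),proj(W,[x-.014,-.003,.106]),proj(W,[x+.014,-.003,.106]))
E
```

```text
3.6333 [ 0.6522 -0.0031  0.0952] [-1.49410462 -0.36901526  5.98684701] 0.3069788445941812 44.17843580245972
279 353 288 370
0.646 [315.23671307 324.18019581] [315.1969703  287.30209237] [315.2741195  358.89036171]
0.65 [315.24762982 334.31006476] [315.20857643 298.07164979] [315.28440652 368.435889  ]
0.653 [315.25569526 341.79414471] [315.2171472  306.02463539] [315.29201003 375.49134297]
0.656 [315.26365824 349.18314832] [315.22560576 313.87350143] [315.29951974 382.45974615]
```

>>> move_arm([
  [[0,0,0.015,0,0,0],[0,0,0.04,0,0,0],[0,0,0.08,0,0,0],[0,0,0.13,0,0,0],[0,0,0.18,0,0,0],[0,0,0.23,0,0,0],[0,0,0.28,0,0,0],[0,0,0.3,0,0,0],[0,0,0.3,0,0,0],[0,0,0.3,0,0,0]],
])

```text
clock: 4.52
ee_pos: [0.652, -0.0029, 0.1696]
ee_rot: [0.0, -0.0, 1.0, 0.0]
ft_force: [-0.7, 0.9, -3.0]
opening: 0.307
grip_force: 44.4
```

```bash
python3 - <<'E'
from m import *
s=readout.read_state();print(s['clock'],np.round(s['ee_pos'],4),np.round(s['ee_rot'],4),s['ft_force'],s['opening'],s['grip_force'])
a=shot('scene');b=shot('wrist')
cv2.imwrite('pics/l5.png',np.hstack([a['color'][160:440,130:430],b['color'][100:380,120:520]])[:,:,::-1])
E
```

```text
4.5167 [ 0.652  -0.0029  0.1696] [ 1.e-04 -1.e-04  1.e+00  0.e+00] [-0.74908217  0.91449669 -2.99811772] 0.3070144197295252 44.37589108943939
```

View pics/l5.png

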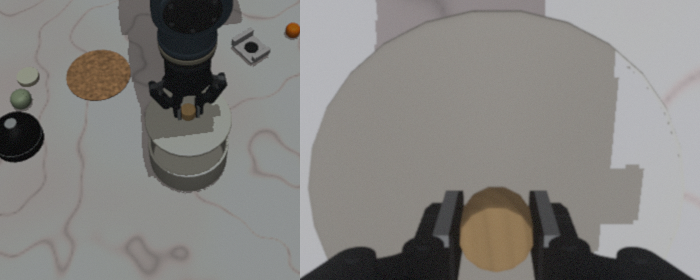

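The lid is up and level in the grip, and the open crock is still in place. Next I carry it to the mat.

>>> move_arm([
  [[-0.03,-0.02,0,0,0,0],[-0.1,-0.07,0,0,0,0],[-0.2,-0.14,0,0,0,0],[-0.31,-0.22,0,0,0,0],[-0.42,-0.3,0,0,0,0],[-0.53,-0.38,0,0,0,0],[-0.64,-0.46,0,0,0,0],[-0.75,-0.54,0,0,0,0],[-0.85,-0.61,0,0,0,0],[-0.92,-0.66,0,0,0,0],[-0.96,-0.69,0,0,0,0],[-0.973,-0.7,0,0,0,0]],
])

```text
clock: 5.62
ee_pos: [0.4073, -0.1787, 0.1693]
ee_rot: [-0.0, 0.001, 1.0, 0.0]
ft_force: [0.6, 0.7, -2.1]
opening: 0.309
grip_force: 44.5
```

```bash
python3 - <<'E'
from m import *
s=readout.read_state();print(s['clock'],np.round(s['ee_pos'],4),np.round(s['ee_rot'],4),s['ft_force'],s['opening'],s['grip_force'])
c=shot('top');d=shot('scene')
# open crock: check mouth/outer vs estimate in difference with the first picture
cv2.imwrite('pics/k6.png',cv2.resize(c['color'][120:270,260:420],None,fx=4,fy=4,interpolation=2)[:,:,::-1])
for z,r in((.072,.073),(.072,.079),(.008,.073)):
    P=[proj(c,[.651+r*np.cos(t),-.003+r*np.sin(t),z]) for t in(0,np.pi/2,np.pi,-np.pi/2)];print(z,r,[((p-[260,120])*4).round(0) for p in P])
pickle.dump((c,d),open('k6.pkl','wb'))
E
```

```text
5.6167 [ 0.4073 -0.1787  0.1693] [-3.e-04  8.e-04  1.e+00  0.e+00] [ 0.55425875  0.67638531 -2.05736154] 0.30906752191238535 44.48762655258179
0.072 0.073 [array([325., 130.]), array([183., 255.]), array([318., 394.]), array([460., 265.])]
0.072 0.079 [array([326., 120.]), array([172., 255.]), array([318., 405.]), array([472., 265.])]
0.008 0.073 [array([320., 174.]), array([185., 293.]), array([313., 425.]), array([448., 302.])]
```

View pics/k6.png

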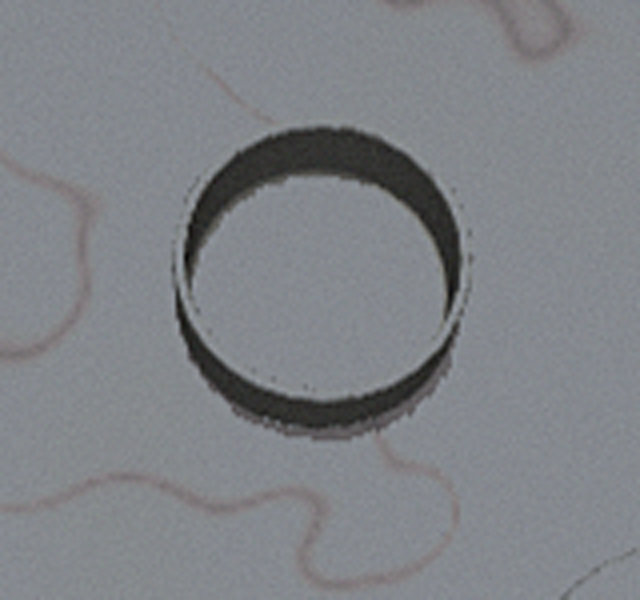

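The top crop shows the open crock standing where it was. Its mouth spans crop columns 187–462 with the top at row 128, which matches a centre of (0.651,-0.003). I now lower the lid.

>>> move_arm([
  [[0,0,-0.03,0,0,0],[0,0,-0.1,0,0,0],[0,0,-0.2,0,0,0],[0,0,-0.3,0,0,0],[0,0,-0.4,0,0,0],[0,0,-0.46,0,0,0],[0,0,-0.5,0,0,0],[0,0,-0.52,0,0,0],[0,0,-0.53,0,0,0],[0,0,-0.535,0,0,0],[0,0,-0.54,0,0,0],[0,0,-0.54,0,0,0]],
])

```text
clock: 6.72
ee_pos: [0.4091, -0.178, 0.0349]
ee_rot: [0.0, -0.0, 1.0, -0.0]
ft_force: [-0.0, 0.6, -2.5]
opening: 0.31
grip_force: 44.5
```

>>> move_arm([
  [[0,0,-0.003,0,0,0],[0,0,-0.005,0,0,0],[0,0,-0.005,0,0,0]],
])

```text
clock: 6.97
ee_pos: [0.4088, -0.178, 0.0335]
ee_rot: [0.0, 0.0, 1.0, -0.0]
ft_force: [0.1, -0.2, -2.5]
opening: 0.312
grip_force: 44.5
```

>>> move_arm([
  [[0,0,-0.003,0,0,0],[0,0,-0.005,0,0,0],[0,0,-0.005,0,0,0]],
])

```text
clock: 7.22
ee_pos: [0.4089, -0.1781, 0.0331]
ee_rot: [0.0, 0.0, 1.0, -0.0]
ft_force: [-9.0, 2.9, 24.7]
opening: 0.31
grip_force: 47.3
```

The lid has touched the mat. I ease up half a millimetre and then open the gripper.

>>> move_arm([
  [[0,0,0.003,0,0,0],[0,0,0.003,0,0,0]],
])

```text
clock: 7.38
ee_pos: [0.4089, -0.1781, 0.0332]
ee_rot: [0.0, 0.0, 1.0, -0.0]
ft_force: [-3.7, 0.8, 10.6]
opening: 0.312
grip_force: 45.4
```

>>> move_arm([
  [[0,0,0,0,0,0],[0,0,0,0,0,0],[0,0,0,0,0,0],[0,0,0,0,0,0],[0,0,0.02,0,0,0],[0,0,0.08,0,0,0],[0,0,0.2,0,0,0],[0,0,0.35,0,0,0],[0,0,0.5,0,0,0],[0,0,0.65,0,0,0],[0,0,0.75,0,0,0]],
], hand=0.65)

```text
clock: 8.3
ee_pos: [0.409, -0.1781, 0.2242]
ee_rot: [0.001, -0.0, 1.0, -0.001]
ft_force: [0.9, -0.4, 0.3]
opening: 0.651
grip_force: 0.0
```

>>> move_arm([
  [[0,-0.16,0,0,0,0],[0,-0.32,0,0,0,0],[0.05,-0.48,0,0,0,0],[0.1,-0.6,0,0,0,0],[0.1,-0.68,0,0,0,0],[0.1,-0.68,0,0,0,0],[0.1,-0.68,0,0,0,0]],
], hand=0.8)

```text
clock: 8.88
ee_pos: [0.4334, -0.3486, 0.22]
ee_rot: [-0.0, 0.001, 1.0, 0.0]
ft_force: [0.3, 0.4, -0.2]
opening: 0.801
grip_force: 0.0
```

```bash
python3 - <<'E'
from m import *
s=readout.read_state();print(s['clock'],np.round(s['ee_pos'],4),np.round(s['ee_rot'],4),s['ft_force'],s['opening'],s['grip_force'])
c=shot('top');W=shot('wrist');S2=shot('scene');pickle.dump((c,W,S2),open('k7.pkl','wb'))
for nm,k in(('top',c),('scene',S2)):
    hsv=cv2.cvtColor(k['color'],cv2.COLOR_RGB2HSV);g=proj(k,[.408,-.178,.044]);x,y=g.astype(int)
    m=((hsv[...,1]>90)&(hsv[...,2]>60)).astype(np.uint8);w=np.zeros_like(m);cv2.circle(w,(x,y),16,1,-1);ys,xs=np.nonzero(m*w)
    print(nm,g,xs.mean(),ys.mean(),len(xs),atz(k,xs.mean(),ys.mean(),.041))
print(proj(W,[.4628,-.3474,.018]),proj(c,[.4628,-.3474,.018]))
a=W['color'][60:420,120:520]; b=cv2.resize(c['color'][190:370,360:540],(360,360),interpolation=2)
cv2.imwrite('pics/s7.png',np.hstack([a,b])[:,:,::-1])
E
```

```text
8.8833 [ 0.4334 -0.3486  0.22  ] [-3.e-04  7.e-04  1.e+00  3.e-04] [ 0.28121357  0.35871808 -0.17034501] 0.8006777930746262 0.0
top [421.94715104 304.74968031] 420.7647058823529 304.29411764705884 51 [ 0.40921647 -0.17615159  0.041     ]
scene [225.96165781 223.16359603] 225.83177570093457 226.20560747663552 107 [ 0.41434304 -0.17896341  0.041     ]
[315.85071248 241.44639903] [499.46045431 283.28892192]
```

View pics/s7.png

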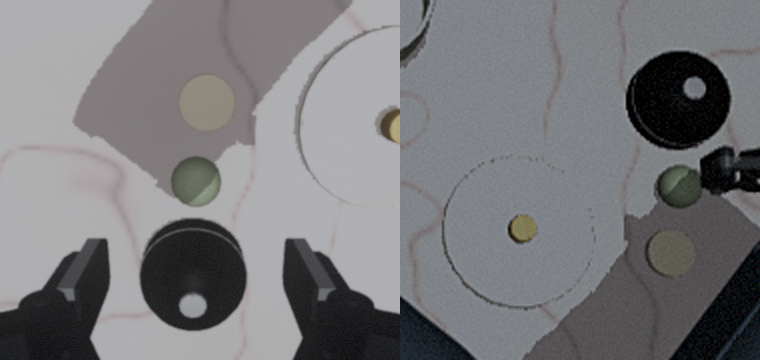

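The left crop (wrist) shows the sage stone at crop (196,181), full-frame (316,241), which is exactly where predicted. The dome is beyond it and the disc on the near side. The right crop (top) shows the lid lying knob-up over the mat, within 2 mm of its centre. I descend to the sage stone.

>>> move_arm([
  [[0.06,0.002,-0.08,0,0,0],[0.116,0.002,-0.2,0,0,0],[0.116,0.002,-0.33,0,0,0],[0.116,0.002,-0.46,0,0,0],[0.116,0.002,-0.58,0,0,0],[0.116,0.002,-0.68,0,0,0],[0.116,0.002,-0.75,0,0,0],[0.116,0.002,-0.79,0,0,0],[0.116,0.002,-0.81,0,0,0],[0.116,0.002,-0.82,0,0,0],[0.116,0.002,-0.82,0,0,0]],
], hand=0.8)

```text
clock: 9.95
ee_pos: [0.4631, -0.3474, 0.016]
ee_rot: [0.0, -0.0, 1.0, -0.0]
ft_force: [-0.2, 0.6, 0.0]
opening: 0.8
grip_force: 0.0
```

>>> move_arm([
  [[0,0,0,0,0,0],[0,0,0,0,0,0],[0,0,0,0,0,0],[0,0,0,0,0,0],[0,0,0,0,0,0],[0,0,0,0,0,0],[0,0,0,0,0,0]],
], hand=0.3, newtons=25)

```text
clock: 10.53
ee_pos: [0.4633, -0.3479, 0.0166]
ee_rot: [0.001, -0.0, 1.0, -0.001]
ft_force: [-1.0, 1.9, 8.8]
opening: 0.519
grip_force: 24.3
```

>>> move_arm([
  [[0,0,0.01,0,0,0],[0,0,0.03,0,0,0],[0,0,0.08,0,0,0],[0,0,0.16,0,0,0],[0,0,0.26,0,0,0],[0,0,0.36,0,0,0],[0,0,0.46,0,0,0],[0,0,0.52,0,0,0],[0,0,0.55,0,0,0],[0,0,0.56,0,0,0],[0,0,0.56,0,0,0]],
])

```text
clock: 11.45
ee_pos: [0.4627, -0.3475, 0.1554]
ee_rot: [0.0, 0.0, 1.0, -0.0]
ft_force: [0.1, 0.0, -0.6]
opening: 0.518
grip_force: 25.7
```

```bash
python3 - <<'E'
from m import *
s=readout.read_state();print(s['clock'],np.round(s['ee_pos'],4),np.round(s['ee_rot'],4),s['ft_force'],s['opening'],s['grip_force'])
W=shot('wrist')
hsv=cv2.cvtColor(W['color'],cv2.COLOR_RGB2HSV)
cv2.imwrite('pics/w8.png',W['color'][200:480,170:470,::-1])
x,y,z=s['ee_pos'];print(proj(W,[x,y,z+.002]),proj(W,[x-.023,y,z+.002]))
for r in range(280,430,10):print(r,W['color'][r,315],end=' ')
E
```

```text
11.45 [ 0.4627 -0.3475  0.1554] [ 1.e-04  0.e+00  1.e+00 -1.e-04] [ 0.0699795   0.02957074 -0.6464496 ] 0.5183886739671333 25.70482906914549
[315.16793992 327.3757415 ] [315.10963983 270.25039561]
280 [84 90 78] 290 [92 97 86] 300 [101 110  94] 310 [105 115  99] 320 [110 118 102] 330 [108 115  98] 340 [102 112  95] 350 [100 108  94] 360 [101 109  93] 370 [101 110  95] 380 [ 93 101  86] 390 [151 154 158] 400 [105 108 110] 410 [27 28 26] 420 [179 177 179]
```

View pics/w8.png

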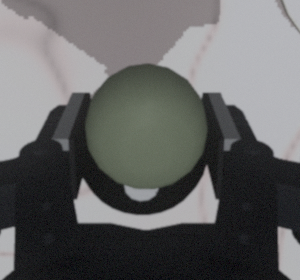

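The stone is held squarely, centred at about (147,127) in the crop, in line with the tool axis. That was my tenth and last picture, so from here I measure by numbers only. I carry the stone over the crock.

>>> move_arm([
  [[0.01,0.02,0,0,0,0],[0.03,0.07,0,0,0,0],[0.07,0.15,0,0,0,0],[0.12,0.25,0,0,0,0],[0.17,0.36,0,0,0,0],[0.22,0.47,0,0,0,0],[0.27,0.58,0,0,0,0],[0.322,0.69,0,0,0,0]],
])

```text
clock: 12.17
ee_pos: [0.5433, -0.1723, 0.1546]
ee_rot: [-0.001, -0.0, 1.0, 0.0]
ft_force: [0.6, 0.2, -0.2]
opening: 0.517
grip_force: 25.7
```

>>> move_arm([
  [[0.05,0.11,0,0,0,0],[0.1,0.22,0,0,0,0],[0.15,0.33,0,0,0,0],[0.2,0.44,0,0,0,0],[0.25,0.54,0,0,0,0],[0.29,0.62,0,0,0,0],[0.315,0.67,0,0,0,0],[0.322,0.688,0,0,0,0],[0.322,0.688,0,0,0,0],[0.322,0.688,0,0,0,0]],
])

```text
clock: 13.0
ee_pos: [0.6232, -0.0034, 0.155]
ee_rot: [-0.0, -0.0, 1.0, -0.0]
ft_force: [1.0, 0.1, -0.6]
opening: 0.522
grip_force: 25.7
```

```bash
python3 - <<'E'
from m import *
s=readout.read_state();print(s['clock'],np.round(s['ee_pos'],4),np.round(s['ee_rot'],4),s['ft_force'],s['opening'],s['grip_force'])
E
```

```text
13.0 [ 0.6232 -0.0034  0.155 ] [-3.e-04 -0.e+00  1.e+00 -1.e-04] [ 0.96387275  0.12824028 -0.58831623] 0.5219195781517612 25.71257361152675
```

>>> move_arm([
  [[0,0,-0.03,0,0,0],[0,0,-0.09,0,0,0],[0,0,-0.17,0,0,0],[0,0,-0.25,0,0,0],[0,0,-0.33,0,0,0],[0,0,-0.4,0,0,0],[0,0,-0.45,0,0,0],[0,0,-0.48,0,0,0],[0,0,-0.5,0,0,0],[0,0,-0.51,0,0,0],[0,0,-0.515,0,0,0],[0,0,-0.515,0,0,0]],
])

```text
clock: 14.0
ee_pos: [0.6239, -0.0031, 0.0269]
ee_rot: [0.0, 0.0, 1.0, -0.0]
ft_force: [-0.3, 0.8, -0.2]
opening: 0.519
grip_force: 25.7
```

>>> move_arm([
  [[0,0,-0.002,0,0,0],[0,0,-0.004,0,0,0],[0,0,-0.004,0,0,0],[0,0,-0.004,0,0,0]],
])

```text
clock: 14.33
ee_pos: [0.6238, -0.0029, 0.0258]
ee_rot: [0.0, -0.0, 1.0, 0.0]
ft_force: [-0.7, 0.4, -0.7]
opening: 0.514
grip_force: 25.7
```

>>> move_arm([
  [[0,0,-0.002,0,0,0],[0,0,-0.003,0,0,0],[0,0,-0.003,0,0,0]],
])

```text
clock: 14.58
ee_pos: [0.6237, -0.0029, 0.0248]
ee_rot: [-0.0, -0.0, 1.0, -0.0]
ft_force: [0.1, 0.4, -0.5]
opening: 0.52
grip_force: 25.7
```

>>> move_arm([
  [[0,0,-0.001,0,0,0],[0,0,-0.001,0,0,0],[0,0,-0.001,0,0,0]],
])

```text
clock: 14.83
ee_pos: [0.6238, -0.0029, 0.0247]
ee_rot: [0.0, -0.0, 1.0, 0.0]
ft_force: [-0.4, -0.1, 3.6]
opening: 0.52
grip_force: 26.0
```

>>> move_arm([
  [[0,0,-0.001,0,0,0],[0,0,-0.001,0,0,0],[0,0,-0.001,0,0,0]],
])

```text
clock: 15.08
ee_pos: [0.6238, -0.0029, 0.0247]
ee_rot: [0.0, -0.0, 1.0, -0.0]
ft_force: [-1.8, -0.0, 6.8]
opening: 0.515
grip_force: 26.2
```

The stone touched the floor gently at about 7 N. I ease off, open a little and withdraw straight up.

>>> move_arm([
  [[0,0,0.002,0,0,0],[0,0,0.002,0,0,0]],
])

```text
clock: 15.25
ee_pos: [0.6237, -0.003, 0.0248]
ee_rot: [0.0, -0.0, 1.0, -0.0]
ft_force: [0.1, -0.2, -0.6]
opening: 0.523
grip_force: 25.7
```

>>> move_arm([
  [[0,0,0,0,0,0],[0,0,0,0,0,0],[0,0,0,0,0,0],[0,0,0,0,0,0],[0,0,0.02,0,0,0],[0,0,0.07,0,0,0],[0,0,0.15,0,0,0],[0,0,0.28,0,0,0],[0,0,0.42,0,0,0],[0,0,0.56,0,0,0],[0,0,0.7,0,0,0],[0,0,0.8,0,0,0]],
], hand=0.7)

```text
clock: 16.25
ee_pos: [0.6235, -0.0029, 0.2282]
ee_rot: [0.001, -0.0, 1.0, 0.0]
ft_force: [0.7, 0.5, 0.2]
opening: 0.694
grip_force: 0.0
```

```bash
python3 - <<'E'
from m import *
s=readout.read_state();print(s['clock'],np.round(s['ee_pos'],4),s['ft_force'],s['opening'])
c=shot('top');W=shot('wrist');S2=shot('scene');pickle.dump((c,W,S2),open('k9.pkl','wb'))
for nm,k in(('top',c),('wrist',W),('scene',S2)):
    g=proj(k,[.624,-.003,.026]);x,y=g.astype(int)
    i=k['color'].astype(int);m=(i[...,1]-np.maximum(i[...,0],i[...,2])>3).astype(np.uint8)
    m=cv2.medianBlur(m,5);n,l,st,ce=cv2.connectedComponentsWithStats(m)
    print(nm,g,[(st[j],ce[j].round(1),atz(k,*ce[j],.026).round(4)) for j in range(1,n) if st[j][4]>60])
E
```

```text
16.25 [ 0.6235 -0.0029  0.2282] [0.70399869 0.50326676 0.17835109] 0.6942181847492518
top [339.11732586 203.65954018] [(array([ 24,   0,  30,  17, 296], dtype=int32), array([37.8,  7.2]), array([1.0861, 0.7269, 0.026 ])), (array([ 94,   0,  22,  17, 248], dtype=int32), array([103.8,   7.4]), array([1.0908, 0.5695, 0.026 ])), (array([  90,    0,   78,   67, 2605], dtype=int32), array([134.4,  37.3]), array([1.0139, 0.4877, 0.026 ])), (array([205,   0,  48,  28, 748], dtype=int32), array([225.2,  11.1]), array([1.091 , 0.2796, 0.026 ])), (array([ 196,    0,  109,   72, 3510], dtype=int32), array([260.7,  46.4]), array([1.0005, 0.1899, 0.026 ])), (array([ 436,    0,  100,   78, 4649], dtype=int32), array([492.9,  42.4]), array([ 1.0297, -0.3517,  0.026 ])), (array([578,   0,  45,  37, 676], dtype=int32), array([597.8,  19.1]), array([ 1.1001, -0.6008,  0.026 ])), (array([626,   0,  14,  12, 128], dtype=int32), array([632.8,   4.6]), array([ 1.142 , -0.6868,  0.026 ])), (array([171,   5,  14,  11,  92], dtype=int32), array([176.6,   9.8]), array([1.0905, 0.3953, 0.026 ])), (array([542,  16,  11,  12,  61], dtype=int32), array([546.4,  21.4]), array([ 1.0896, -0.4796,  0.026 ])), (array([ 21,  35,  44,  28, 763], dtype=int32), array([44.3, 49.3]), array([0.9751, 0.695 , 0.026 ])), (array([ 581,   52,   49,   29, 1059], dtype=int32), array([606.9,  67.1]), array([ 0.975 , -0.6119,  0.026 ]))]
wrist [315.43901101 206.1943478 ] [(array([ 292,  176,   49,   49, 1824], dtype=int32), array([316.1, 200.5]), array([ 0.6188, -0.0024,  0.026 ]))]
scene [316.53850748 299.09932652] [(array([ 598,    0,   42,   54, 1183], dtype=int32), array([616.2,  26.9]), array([-0.2606,  1.1442,  0.026 ])), (array([  2, 151,  33,  19, 427], dtype=int32), array([ 18.2, 159.6]), array([ 0.1008, -0.6993,  0.026 ])), (array([306, 286,  20,  21, 329], dtype=int32), array([315.7, 296.2]), array([ 0.617 , -0.0038,  0.026 ]))]
```

The sage stone stands in the crock at about (0.620,-0.003), 31 mm off the centre. Next is the slate stone.

>>> move_arm([
  [[-0.06,0.12,0,0,0,0],[-0.13,0.26,0,0,0,0],[-0.2,0.4,0,0,0,0],[-0.27,0.54,0,0,0,0],[-0.34,0.66,0,0,0,0],[-0.4,0.78,0,0,0,0]],
])

```text
clock: 16.9
ee_pos: [0.5215, 0.1932, 0.2236]
ee_rot: [-0.001, -0.0, 1.0, -0.0]
ft_force: [0.2, 0.4, 0.6]
opening: 0.697
grip_force: 0.0
```

>>> move_arm([
  [[-0.1,0.14,0,0,0,0],[-0.2,0.28,0,0,0,0],[-0.3,0.42,0,0,0,0],[-0.4,0.56,0,0,0,0],[-0.44,0.66,0,0,0,0],[-0.44,0.68,0,0,0,0],[-0.44,0.68,0,0,0,0],[-0.44,0.68,0,0,0,0]],
])

```text
clock: 17.57
ee_pos: [0.4134, 0.3615, 0.2239]
ee_rot: [-0.001, -0.0, 1.0, -0.001]
ft_force: [0.6, -0.9, 0.4]
opening: 0.699
grip_force: 0.0
```

```bash
python3 - <<'E'
from m import *
s=readout.read_state();print(s['clock'],np.round(s['ee_pos'],4),np.round(s['ee_rot'],4),s['ft_force'],s['opening'])
W=shot('wrist');S2=shot('scene');pickle.dump((W,S2),open('k10.pkl','wb'))
g=proj(W,[.436,.362,.016]);x,y=g.astype(int);print(g,proj(W,[.436,.343,.016]),proj(W,[.436,.381,.016]))
gr=cv2.GaussianBlur(cv2.cvtColor(W['color'],cv2.COLOR_RGB2GRAY),(5,5),0)
print(gr[y,x-40:x+41:4],gr[y-40:y+41:4,x])
c=cv2.HoughCircles(gr[y-60:y+60,x-60:x+60],cv2.HOUGH_GRADIENT,1,20,param1=60,param2=10,minRadius=16,maxRadius=32)
print(c[0][:4]+[x-60,y-60,0],[atz(W,a[0]+x-60,a[1]+y-60,.016).round(4) for a in c[0][:4]])
E
```

```text
17.5667 [0.4134 0.3615 0.2239] [-6.e-04 -3.e-04  1.e+00 -7.e-04] [ 0.57738195 -0.87201398  0.36091782] 0.6987533833103534
[316.45723078 232.75574394] [295.71017327 232.74413208] [337.2065069  232.76735705]
[113 119 123 124 124  96  61  66  70  76  76  75  72  69  68 100 173 174
 174 174 174] [131 131 129 126 120  90  56  63  71  77  76  75  75  73  81  95 171 174
 174 174 174]
[[316.5        233.5         20.20000076]
 [331.5        191.5         24.20000076]] [array([0.4367, 0.362 , 0.016 ]), array([0.398 , 0.3753, 0.016 ])]
```

The wrist measurement confirms the slate stone at (0.4365, 0.362). I descend and grip it.

>>> move_arm([
  [[0.05,0,-0.06,0,0,0],[0.09,0,-0.18,0,0,0],[0.09,0,-0.31,0,0,0],[0.09,0,-0.44,0,0,0],[0.09,0,-0.56,0,0,0],[0.09,0,-0.67,0,0,0],[0.09,0,-0.75,0,0,0],[0.09,0,-0.8,0,0,0],[0.09,0,-0.825,0,0,0],[0.09,0,-0.838,0,0,0],[0.09,0,-0.838,0,0,0]],
])

```text
clock: 18.58
ee_pos: [0.4365, 0.3614, 0.0153]
ee_rot: [-0.0, 0.0, 1.0, -0.0]
ft_force: [0.3, -0.1, -0.2]
opening: 0.702
grip_force: 0.0
```

>>> move_arm([
  [[0,0,0,0,0,0],[0,0,0,0,0,0],[0,0,0,0,0,0],[0,0,0,0,0,0],[0,0,0,0,0,0],[0,0,0,0,0,0],[0,0,0,0,0,0]],
], hand=0.25, newtons=25)

```text
clock: 19.17
ee_pos: [0.4368, 0.3624, 0.0164]
ee_rot: [0.001, -0.0, 1.0, 0.0]
ft_force: [-0.5, -1.5, 6.2]
opening: 0.425
grip_force: 24.5
```

>>> move_arm([
  [[0,0,0.01,0,0,0],[0,0,0.03,0,0,0],[0,0,0.08,0,0,0],[0,0,0.16,0,0,0],[0,0,0.26,0,0,0],[0,0,0.36,0,0,0],[0,0,0.46,0,0,0],[0,0,0.54,0,0,0],[0,0,0.58,0,0,0],[0,0,0.6,0,0,0],[0,0,0.6,0,0,0]],
])

```text
clock: 20.08
ee_pos: [0.4364, 0.3623, 0.1659]
ee_rot: [0.0, -0.0, 1.0, 0.0]
ft_force: [0.5, -1.2, -0.1]
opening: 0.43
grip_force: 25.1
```

```bash
python3 - <<'E'
from m import *
s=readout.read_state();print(s['clock'],np.round(s['ee_pos'],4),s['ft_force'],s['opening'],s['grip_force'])
W=shot('wrist');x,y,z=s['ee_pos'];g=proj(W,[x,y,z+.001]);print(g)
gr=cv2.GaussianBlur(cv2.cvtColor(W['color'],cv2.COLOR_RGB2GRAY),(5,5),0)
print(gr[240:420:6,int(g[0])])
for dx in(-.019,.019):print(proj(W,[x+dx,y,z+.001]))
E
```

```text
20.0833 [0.4364 0.3623 0.1659] [ 0.51066355 -1.23637499 -0.14248162] 0.4295796876378737 25.149511490126315
[315.21111597 325.97099599]
[138 139 139 167 184 174  52  55  59  62  67  72  75  78  77  74  74  73
  70  70  69  64  61 145 122  60  58  59 118 111]
[315.16876356 279.46607736]
[315.25037318 369.07724675]
```

>>> move_arm([
  [[0,-0.02,0,0,0,0],[0.02,-0.07,0,0,0,0],[0.06,-0.15,0,0,0,0],[0.11,-0.25,0,0,0,0],[0.17,-0.36,0,0,0,0],[0.24,-0.48,0,0,0,0],[0.32,-0.6,0,0,0,0],[0.4,-0.72,0,0,0,0]],
])

```text
clock: 20.8
ee_pos: [0.5363, 0.1793, 0.1646]
ee_rot: [-0.001, -0.0, 1.0, -0.0]
ft_force: [0.1, -0.5, 0.3]
opening: 0.422
grip_force: 25.1
```

>>> move_arm([
  [[0.08,-0.11,0,0,0,0],[0.16,-0.22,0,0,0,0],[0.24,-0.33,0,0,0,0],[0.32,-0.44,0,0,0,0],[0.4,-0.55,0,0,0,0],[0.47,-0.64,0,0,0,0],[0.52,-0.71,0,0,0,0],[0.55,-0.735,0,0,0,0],[0.556,-0.74,0,0,0,0],[0.556,-0.74,0,0,0,0],[0.556,-0.74,0,0,0,0]],
])

```text
clock: 21.72
ee_pos: [0.6745, -0.0029, 0.1648]
ee_rot: [-0.001, -0.0, 1.0, 0.0]
ft_force: [-0.4, 0.5, -0.5]
opening: 0.426
grip_force: 25.2
```

```bash
python3 - <<'E'
from m import *
s=readout.read_state();print(s['clock'],np.round(s['ee_pos'],4),np.round(s['ee_rot'],4),s['ft_force'],s['opening'],s['grip_force'])
W=shot('wrist')
i=W['color'].astype(int);m=(i[...,1]-np.maximum(i[...,0],i[...,2])>3).astype(np.uint8);m=cv2.medianBlur(m,5)
n,l,st,ce=cv2.connectedComponentsWithStats(m);print([(st[j],ce[j].round(1),atz(W,*ce[j],.026).round(4)) for j in range(1,n) if st[j][4]>200])
E
```

```text
21.7167 [ 0.6745 -0.0029  0.1648] [-5.e-04 -1.e-04  1.e+00  0.e+00] [-0.44927136  0.48798384 -0.54938077] 0.42566125303898594 25.157081898578326
[(array([ 284,  117,   65,   65, 3293], dtype=int32), array([316.3, 149. ]), array([ 0.6179, -0.0023,  0.026 ]))]
```

>>> move_arm([
  [[0,0,-0.03,0,0,0],[0,0,-0.1,0,0,0],[0,0,-0.18,0,0,0],[0,0,-0.27,0,0,0],[0,0,-0.36,0,0,0],[0,0,-0.44,0,0,0],[0,0,-0.49,0,0,0],[0,0,-0.52,0,0,0],[0,0,-0.54,0,0,0],[0,0,-0.55,0,0,0],[0,0,-0.556,0,0,0],[0,0,-0.556,0,0,0]],
])

```text
clock: 22.77
ee_pos: [0.6755, -0.0029, 0.0268]
ee_rot: [0.0, -0.0, 1.0, -0.0]
ft_force: [-0.5, 0.7, -1.0]
opening: 0.423
grip_force: 25.2
```

>>> move_arm([
  [[0,0,-0.001,0,0,0],[0,0,-0.002,0,0,0],[0,0,-0.002,0,0,0]],
])

```text
clock: 23.02
ee_pos: [0.6754, -0.003, 0.0262]
ee_rot: [0.0, -0.0, 1.0, -0.0]
ft_force: [0.8, 0.3, -0.7]
opening: 0.424
grip_force: 25.2
```

>>> move_arm([
  [[0,0,-0.001,0,0,0],[0,0,-0.001,0,0,0],[0,0,-0.001,0,0,0]],
])

```text
clock: 23.27
ee_pos: [0.6752, -0.003, 0.0256]
ee_rot: [0.0, -0.0, 1.0, -0.0]
ft_force: [0.4, 0.3, -1.8]
opening: 0.424
grip_force: 25.2
```

>>> move_arm([
  [[0,0,-0.001,0,0,0],[0,0,-0.002,0,0,0],[0,0,-0.002,0,0,0]],
])

```text
clock: 23.52
ee_pos: [0.6751, -0.003, 0.025]
ee_rot: [-0.0, -0.0, 1.0, 0.0]
ft_force: [-0.2, -0.1, -1.3]
opening: 0.428
grip_force: 25.2
```

>>> move_arm([
  [[0,0,-0.001,0,0,0],[0,0,-0.001,0,0,0],[0,0,-0.001,0,0,0]],
])

```text
clock: 23.77
ee_pos: [0.6752, -0.0029, 0.0248]
ee_rot: [0.0, -0.0, 1.0, 0.0]
ft_force: [0.6, -0.3, -0.1]
opening: 0.425
grip_force: 25.2
```

>>> move_arm([
  [[0,0,-0.001,0,0,0],[0,0,-0.001,0,0,0],[0,0,-0.001,0,0,0]],
])

```text
clock: 24.02
ee_pos: [0.6752, -0.003, 0.0245]
ee_rot: [-0.0, -0.0, 1.0, -0.0]
ft_force: [-0.4, -0.2, 0.1]
opening: 0.426
grip_force: 25.2
```

>>> move_arm([
  [[0,0,-0.001,0,0,0],[0,0,-0.001,0,0,0],[0,0,-0.001,0,0,0]],
])

```text
clock: 24.27
ee_pos: [0.6752, -0.003, 0.0245]
ee_rot: [0.0, -0.0, 1.0, 0.0]
ft_force: [-1.7, -0.8, 3.6]
opening: 0.425
grip_force: 25.5
```

The stone has touched the floor at 3.6 N. I release it and withdraw.

>>> move_arm([
  [[0,0,0.001,0,0,0],[0,0,0.001,0,0,0],[0,0,0.001,0,0,0]],
])

```text
clock: 24.52
ee_pos: [0.6752, -0.003, 0.0245]
ee_rot: [0.0, -0.0, 1.0, -0.0]
ft_force: [-0.7, 0.1, 1.5]
opening: 0.423
grip_force: 25.3
```

>>> move_arm([
  [[0,0,0,0,0,0],[0,0,0,0,0,0],[0,0,0,0,0,0],[0,0,0,0,0,0],[0,0,0.02,0,0,0],[0,0,0.07,0,0,0],[0,0,0.15,0,0,0],[0,0,0.28,0,0,0],[0,0,0.42,0,0,0],[0,0,0.56,0,0,0],[0,0,0.7,0,0,0],[0,0,0.8,0,0,0]],
], hand=0.6)

```text
clock: 25.52
ee_pos: [0.6754, -0.003, 0.2286]
ee_rot: [0.002, -0.0, 1.0, -0.0]
ft_force: [1.2, -0.2, -0.1]
opening: 0.598
grip_force: 0.0
```

>>> move_arm([
  [[-0.1,0.1,0.05,0,0,0],[-0.2,0.2,0.1,0,0,0],[-0.3,0.3,0.1,0,0,0],[-0.4,0.4,0.1,0,0,0],[-0.5,0.5,0.1,0,0,0],[-0.6,0.6,0.1,0,0,0],[-0.7,0.7,0.1,0,0,0],[-0.7,0.7,0.1,0,0,0],[-0.7,0.7,0.1,0,0,0]],
])

```text
clock: 26.27
ee_pos: [0.4993, 0.1731, 0.2504]
ee_rot: [0.0, -0.001, 1.0, 0.0]
ft_force: [0.2, 0.3, -0.1]
opening: 0.598
grip_force: 0.0
```

```bash
cat > f.py <<'E'
from m import *
s=readout.read_state();print(s['clock'],np.round(s['ee_pos'],4),s['ft_force'],s['opening'])
c=shot('top');S2=shot('scene')
def loc(k,pt,r,f,z):
    x,y=proj(k,pt).astype(int);i=cv2.medianBlur(k['color'],3).astype(int);m=f(i).astype(np.uint8);w=np.zeros_like(m);cv2.circle(w,(x,y),r,1,-1);ys,xs=np.nonzero(m*w)
    return len(xs),(xs.min(),xs.max(),ys.min(),ys.max()) if len(xs) else 0,atz(k,xs.mean(),ys.mean(),z).round(4) if len(xs) else 0
green=lambda i:i[...,1]-np.maximum(i[...,0],i[...,2])>3
grey=lambda i:i.max(2)<95
print('sage',loc(c,[.62,-.003,.026],18,green,.026),loc(S2,[.62,-.003,.026],18,green,.026))
print('slate',loc(c,[.675,-.003,.024],12,grey,.024))
g=cv2.cvtColor(c['color'],cv2.COLOR_RGB2GRAY);x,y=proj(c,[.675,-.003,.024]).astype(int)
print('slate px',x,y,g[y,x-40:x+41:4],g[y-32:y+60:4,x])
# what changed against the first picture, outside of the handled things
for nm,a,b in(('top',T,c),('scene',S,S2)):
    d=cv2.absdiff(cv2.medianBlur(a['color'],5),cv2.medianBlur(b['color'],5)).max(2)
    print(nm,{k:int((d[tuple(slice(max(0,int(v)-r),int(v)+r) for v in proj(a,p)[::-1])]>30).sum()) for k,p,r in(('disc',[.392,-.336,.007],16),('dome',[.557,-.349,.03],28),('jar',[.54,.36,.07],35),('mount',[.392,.19,.01],22))})
E
python3 f.py
```

```text
26.2667 [0.4993 0.1731 0.2504] [ 0.2207123   0.26089539 -0.07762717] 0.5979579350966607
sage (324, (np.int64(329), np.int64(348), np.int64(196), np.int64(219)), array([ 0.6198, -0.0017,  0.026 ])) (502, (np.int64(299), np.int64(334), np.int64(286), np.int64(312)), array([ 0.6188, -0.0041,  0.026 ]))
slate (201, (np.int64(331), np.int64(347), np.int64(174), np.int64(190)), array([ 0.6741, -0.002 ,  0.024 ]))
slate px 339 181 [158 122  43 116 162 159 158 161  64  74  96  76  45 160 161 161 164 137
  52 177 159] [161 129  61  59  95 163 107  86  96  74  26 151 108 141 146 138  92 108
 161  57 124 163 159]
top {'disc': 1024, 'dome': 1197, 'jar': 4337, 'mount': 1816}
scene {'disc': 43, 'dome': 125, 'jar': 200, 'mount': 559}
```

```bash
cat >> f.py <<'E'
def shift(a,b,p,r):
    x,y=proj(a,p).astype(int);q=lambda k,e:cv2.cvtColor(k['color'],cv2.COLOR_RGB2GRAY)[y-r-e:y+r+e,x-r-e:x+r+e]
    R=cv2.matchTemplate(q(b,8),q(a,0),cv2.TM_CCOEFF_NORMED);_,v,_,l=cv2.minMaxLoc(R);return round(v,2),l[0]-8,l[1]-8
K6=pickle.load(open('k6.pkl','rb'))
for k,p,r in(('disc',[.392,-.336,.007],18),('dome',[.557,-.349,.03],30),('jar',[.54,.36,.07],32),('mount',[.392,.19,.01],22)):print(k,'top',shift(T,c,p,r),'scene',shift(S,S2,p,r))
print('crock',shift(K6[0],c,[.651,-.003,.05],46),shift(K6[1],S2,[.651,-.003,.04],46))
hsv=cv2.cvtColor(S2['color'],cv2.COLOR_RGB2HSV)
print('knob',loc(c,[.408,-.178,.044],16,lambda i:i[...,0]-i[...,2]>25,.044),loc(S2,[.408,-.178,.044],16,lambda i:i[...,0]-i[...,2]>25,.04))
E
python3 f.py | tail -6
```

```text
disc top (0.98, 0, 0) scene (0.87, 0, 0)
dome top (1.0, 0, 0) scene (0.97, 0, 0)
jar top (0.4, -8, -8) scene (0.89, 0, 0)
mount top (-0.11, -8, 7) scene (0.81, 0, 0)
crock (0.84, 0, 2) (0.83, 0, -2)
knob (145, (np.int64(414), np.int64(427), np.int64(297), np.int64(310)), array([ 0.4098, -0.1759,  0.044 ])) (123, (np.int64(220), np.int64(231), np.int64(220), np.int64(232)), array([ 0.4119, -0.1791,  0.04  ]))
```

```bash
python3 - <<'E'
from m import *
c6,s6=pickle.load(open('k6.pkl','rb'));c7,_,s7=pickle.load(open('k7.pkl','rb'));c9,_,s9=pickle.load(open('k9.pkl','rb'))
cn=shot('top');sn=shot('scene')
for nm,k in(('T0',T),('k6',c6),('k7',c7),('k9',c9),('now',cn)):
    g=cv2.medianBlur(cv2.cvtColor(k['color'],cv2.COLOR_RGB2GRAY),3)
    print(nm,[g[146:162,u].tolist() for u in(335,347)][0],'low',g[216:234,335].tolist(),'L',g[190,300:314].tolist(),'R',g[190,368:382].tolist())
for nm,k in(('S0',S),('k6',s6),('k7',s7),('k9',s9),('now',sn)):
    g=cv2.medianBlur(cv2.cvtColor(k['color'],cv2.COLOR_RGB2GRAY),3)
    print(nm,'low',g[334:358,318].tolist(),'L',g[320,272:290].tolist(),'R',g[320,346:364].tolist())
E
```

```text
T0 [117, 117, 117, 117, 117, 119, 119, 118, 117, 117, 118, 117, 118, 119, 119, 117] low [120, 119, 116, 75, 40, 40, 42, 42, 42, 42, 48, 73, 74, 81, 108, 119, 119, 118] L [118, 118, 116, 115, 115, 120, 120, 118, 117, 117, 117, 118, 118, 118] R [117, 117, 118, 118, 118, 118, 119, 119, 117, 113, 113, 117, 118, 117]
k6 [137, 137, 135, 137, 136, 133, 84, 51, 50, 51, 50, 49, 49, 52, 51, 53] low [137, 139, 139, 94, 50, 47, 50, 50, 49, 49, 64, 86, 91, 127, 134, 137, 137, 137] L [137, 136, 136, 120, 120, 127, 110, 110, 138, 138, 138, 136, 136, 136] R [138, 138, 138, 83, 35, 35, 57, 137, 137, 137, 137, 137, 136, 136]
k7 [130, 130, 131, 133, 132, 128, 78, 50, 44, 50, 51, 51, 49, 48, 47, 47] low [130, 131, 126, 90, 51, 48, 48, 47, 46, 47, 61, 80, 89, 124, 133, 134, 132, 130] L [131, 131, 129, 118, 118, 126, 107, 107, 134, 134, 133, 131, 131, 131] R [133, 133, 132, 79, 33, 33, 56, 130, 130, 129, 129, 130, 131, 131]
k9 [73, 72, 71, 72, 74, 74, 74, 72, 71, 73, 74, 73, 73, 72, 75, 74] low [78, 79, 79, 81, 81, 81, 80, 82, 80, 81, 81, 81, 81, 81, 80, 81, 82, 82] L [55, 57, 59, 60, 60, 60, 60, 64, 64, 
[... 1119 characters left out ...]
 54, 84, 121, 132, 133, 133, 133, 133] R [134, 130, 128, 129, 129, 120, 86, 59, 56, 59, 98, 132, 133, 133, 133, 133, 133, 133]
k9 low [121, 83, 68, 67, 67, 67, 66, 66, 66, 66, 66, 64, 64, 64, 75, 106, 124, 130, 136, 138, 137, 138, 137, 138] L [139, 139, 138, 125, 95, 94, 92, 88, 69, 56, 56, 57, 66, 100, 132, 136, 137, 138] R [136, 134, 134, 127, 95, 62, 60, 58, 58, 87, 126, 138, 138, 138, 138, 138, 139, 139]
now low [117, 82, 65, 65, 65, 65, 65, 65, 65, 65, 64, 63, 63, 63, 75, 102, 120, 126, 133, 134, 134, 134, 134, 134] L [135, 135, 136, 136, 136, 136, 132, 113, 68, 55, 54, 55, 65, 99, 128, 134, 135, 135] R [132, 132, 131, 125, 92, 63, 57, 57, 57, 85, 123, 136, 136, 135, 135, 135, 135, 134]
```

The two stones stand upright in the crock about 55 mm apart, axis to axis. The lid is on the mat, and none of the bystanders has moved. The crock crept about 4 mm toward the robot when the fingers opened around the sage stone. I leave it there, because pushing a crock with loose stones in it would risk more than it would mend.

```bash
python3 -c "
from station import job
print(job.finish_job())"
```

```text
the job is handed in; nothing more can be done
None
```

I handed the job in at about 27 s: the lid lies knob-up on the mat within about 2 mm of its centre, both stones stand side by side on the crock floor, and the bystanders did not move, but the crock itself shifted about 4 mm toward the robot during the first release, and I left it there.

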